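# Shim the low foot of a reference plate until the level is centred

## Robot

A 7-joint arm with a two-finger parallel gripper is mounted at the origin on a cart in front of the work surface, level with it; the furniture and walls round the work are solid. World frame = base frame: x ahead of the robot, y to its left, z up, the work surface at z = 0. Lengths are in m, angles in rad, forces in N, time in s.
With the tool pointing down it reaches from about 0.35 to 0.9 m from the base axis. Payload 19.9 kg.
Tool frame: the origin (TCP) lies midway between the tips of the shut fingers; the grasp point (between the pads) lies 19 mm behind it; z points along the fingers, y is the line along which they close (so a half turn about z gives the same grasp; the last joint's range is limited). The gripper opens to 85 mm and grips with 20 to 120 N. Pads are 22 mm wide; open, the fingers measure 114 mm over their backs; the gripper's body (76 mm by 85 mm) begins 54 mm behind the grasp point. The pads swing forward as they close: fully open they stand 13 mm farther back than shut.
Start: joints at [-1.288, 0.417, -0.01, 1.614, 0.005, 1.111, -0.053], TCP at [0.199, 0.593, 0.231] pointing down, gripper open.
Joint ranges: [-2.81, 2.81], [-0.39, 2.02], [-1.27, 1.25], [0.06, 2.57], [-1.19, 4.33], [0.19, 2], [-2.82, 2.82]. Speed limits (rad/s): [1.89, 1.89, 2.39, 2.39, 3.01, 3.01, 3.01].

## Interface

Orientations are given as a 3x3 rotation matrix whose columns are the frame's x, y, z axes.
In Python, from station import manip gives the robot as it stands. The module is installed in compiled form; this text tells all that it offers.
- The arm moves only by the shell command python3 -m creep 'ROWS' [OPENING] [FORCE]. ROWS is a JSON object of lists of equal length, an entry for each row: "slide": the shift along the tool's x, y, z scaled (see below), a list of three; "turn": the turn, a rotation vector about the tool's x, y, z scaled (see below), a list of three. A call has 1 to 10 rows; each row shifts and turns the commanded pose from where the row before left it, along the tool's axes as they then stand; what a row does not reach is not made up. The controller multiplies each number of a shift by 60 mm and each number of a turn by 6 degrees. A row lasts 1/8 s, in which the tool goes at most 62.5 mm and 10.7 degrees, less where a joint would pass 70% of its speed; a pose out of reach is approached as far as the arm can. A call with a number of a shift or a turn outside -1 to 1 is refused whole. A call with a gripper value outside its range is refused whole. OPENING is the gripper's target within -1 to 1 (shut at 1, half-way at 0, fully open at -1), set as the call begins (- or left out, the last holds). The fingers move at their own pace and stop on an object; FORCE is the grip in N (left out, the last holds). Time passes only in rows, so rows that do not move let the fingers close. It gives the time, the measured TCP pose, the force, the opening and the grip force at its end, in the units of the state.
- manip.read_state(): the state, without advancing time (a new reading comes with each control period).
- manip.grab_frame(name): name is "scene" or "top"; returns the picture (420x560x3 uint8, red, green, blue); there is no depth.
- manip.camera_model(name): a dict with "fov_y" (degrees; the focal length in pixels is half the picture's height over the tangent of half this angle, whatever the lens; pixels are square), "cx", "cy" (the principal point, pixels), "R" (3x3) and "t" (3): a world point X has camera coordinates R X + t. Camera axes: x right, y down, z forward; pixel columns grow to the right and rows downward; lengths in m; the calibration is good to about 2 mm. A picture is of the moment at which its call begins. camera_model takes no time and is no camera call.
- manip.hand_in(): hands the job in; it is judged then, once.
The state is a dict: "time_s": time; "q": joint angles; "joint_vel": joint speeds; "effort": joint torques, N m; "position": TCP position; "eef_rot": TCP orientation; "contact_force": force on the tool from outside, world axes, zero at the start; "wrist_torque": the same for the moment, N m; "width": finger opening in m; "grip_force": force on a finger pad.
Only numpy, scipy, OpenCV 4.12 (cv2) and the standard library are available. Lean on these libraries where they do the work, as an engineer would, in place of code of your own. Each camera call takes 0.05 s, during which the arm holds its last target. There are 200 camera calls.

## Task

The dark reference plate stands low on its single front foot. Slide the thin end of the orange wedge under that foot and push it in along the bench until the bubble of the blue level on the plate comes to rest between the two black rings, then let go of the wedge and leave it carrying the foot. Ease it in without jamming it, keep the robot off the stand, the plate and the level, and leave the glue bottle, the tape measure and the screw tin where they are.

Things in the scene. Friction and masses are not known exactly. Their poses are not given: they have to be found in the camera images.
- wedge: loose orange plastic wedge, 180 x 40 mm, 0.12 kg; origin mid underside, z up, y across. +x points to the thin end (90 mm from the origin, 4 mm thick), -x to the thick end (90 mm away, 40 mm thick); the top slopes 1 in 5. Top and underside are slick (friction about 0.35), its sides are not; left under the foot it stays put.
- stand: fixed grey stand with a tilting dark plate (200 x 180 mm, top 69 mm up) and a blue level on it (top 105 mm up). Origin on the bench under the plate's middle; -x points to the low foot (130 mm off, 30 mm outside the plate), +x to the pivots (100 mm off, pivot line along y). Bench clear under foot and plate up to x = -25 mm. A stop lets the foot rise only 2 to 8 mm past level.
- foot_tip (a point): lowest point of the low foot: steel screw with a black rubber dome of 9 mm radius, under the arm that sticks out of the plate, 230 mm from the pivot line. It starts 7 to 11 mm above the bench and must rise 5 to 12 mm, unknown beforehand: the plate's top is not parallel to its feet, so only the level tells. Load 6 to 14 N; the push is about as much, over 25 N means a jam.
- bubble (a joint): place (m) of the pale bubble, 22 mm long, in the level's yellow-green tube along the stand's x: 0 midway between two black rings 35 mm apart, negative = away from the foot (foot too low), positive = foot too high. It stays at the end, -0.016, until the plate is within 0.013 rad of level, then moves about 1.1 mm per mm of wedge travel and lags, settling in about 1.5 s.
- glue_bottle: yellow glue bottle with orange cap, 65 x 65 x 212 mm, standing; origin at the centre of its underside; bystander
- tape_measure: red and black tape measure lying on its side, 80 x 80 x 38 mm; origin at the centre of its underside; bystander
- screw_tin: small white tin, 67 mm across, 48 mm high; origin at the centre of its underside; bystander

How it is judged:
On the way:
1. the wedge is under the foot and takes its load (contact force between wedge and stand above 1.5 N and y of foot_tip in the frame of wedge between -0.018 and 0.018 m), for 0.2 s.
At the end, for the whole second after the job is handed in: The bubble rests within 6 mm of the middle (wholly between the black rings), the wedge lies flat and still on the bench and carries the foot (over 1.5 N) within 18 mm of its centre line, let go (all of step 1 and value of joint bubble between -0.006 and 0.006 m and velocity of joint bubble between -0.005 and 0.005 m/s and angle between wedge's own z axis and vertical below 0.05 rad and linear speed of wedge below 0.01 m/s); the robot touches nothing.
It fails at once if the wedge is jammed: it presses on the foot or stand with more than 30 N (contact force between wedge and stand above 30 N).
It fails at once if the robot leans on the stand, plate or level (over 4 N) (contact force between any of the fingers, the arm and stand above 4 N).
It fails at once if the glue bottle, tape measure or screw tin is moved more than 30 mm (distance of any of glue_bottle, tape_measure, screw_tin from where it was at the start of the episode above 0.03 m).
It also fails if it takes over 51 s, if anything falls off the work surface, if the arm or the gripper's body presses on something with over 40 N, if the wrist force passes 120 N, or if a joint passes its speed limit or range.

## Working session

There is one attempt and no reset: what is moved stays moved. The work goes in short steps, Python scripts to look and compute and a shell command to move; the robot and the scene stay as the last step left them, time stands still between calls to the robot, and variables do not carry over. Pictures are saved under pics/ and viewed, at most 10 in all, crops included, and the job is handed in when it is done.

```bash
mkdir -p pics; cat > h.py <<'E'
import numpy as np,cv2
from station import manip
def cam(n):
    c=manip.camera_model(n);f=210/np.tan(np.radians(c["fov_y"])/2);return f,c["cx"],c["cy"],np.array(c["R"]),np.array(c["t"])
def ray(n,u,v,z):
    f,cx,cy,R,t=cam(n);d=R.T@np.array([(u-cx)/f,(v-cy)/f,1]);o=-R.T@t
    return (o+d*(z-o[2])/d[2])
def proj(n,X):
    f,cx,cy,R,t=cam(n);p=R@np.array(X)+t;return f*p[0]/p[2]+cx,f*p[1]/p[2]+cy
def snap(n,fn,box=None,k=1):
    im=manip.grab_frame(n)
    if box: im=im[box[1]:box[3],box[0]:box[2]]
    im=cv2.resize(im,None,fx=k,fy=k,interpolation=cv2.INTER_CUBIC)
    cv2.imwrite("pics/"+fn,im[:,:,::-1])
E
python3 - <<'E'
from h import *
snap("top","top0.png");snap("scene","sc0.png")
for n in("top","scene"):print(n,cam(n))
s=manip.read_state();print(s)
E
```

```text
top (np.float64(528.8401576187437), 280.15516441666307, 214.12278768300814, array([[-0.010889  , -0.99981749, -0.01569739],
       [-0.99341429,  0.01260724, -0.11388199],
       [ 0.1140591 ,  0.01435395, -0.99337027]]), array([0.05214578, 0.5943442 , 1.06499372]))
scene (np.float64(421.2894839059111), 283.15596207343725, 204.24246804997992, array([[ 0.77267053, -0.63455747, -0.01780635],
       [-0.41075938, -0.47838229, -0.77616179],
       [ 0.48400102,  0.60703146, -0.63028233]]), array([-0.43829086,  0.35261604,  0.69686584]))
{'time_s': 0.1, 'q': array([-1.28851001,  0.41790129, -0.01034088,  1.61411888,  0.0047172 ,
        1.1106949 , -0.05299883]), 'joint_vel': array([ 0.00015058, -0.00073036, -0.00037324, -0.00239224,  0.00170316,
       -0.00148193,  0.00075317]), 'effort': array([ 1.82235650e-03, -8.65831518e+01,  6.81121107e-01, -4.35643888e+01,
        1.91722537e-02,  4.82747899e-03, -5.08630262e-05]), 'position': array([0.19874072, 0.59222795, 0.23072871]), 'eef_rot': array([[-9.48053950e-01,  3.18109474e-01, -2.67081170e-04],
       [ 3.18109574e-01,  9.48053355e-01, -1.06558661e-03],
       [-8.57659951e-05, -1.09519467e-03, -9.99999397e-01]]), 'contact_force': array([ 0.11374377, -0.56405273, -0.07269266]), 'wrist_torque': array([-0.00917018,  0.04961523, -0.07858767]), 'grip_force': 0.0, 'width': 0.0849697741901508}
```

View pics/top0.png

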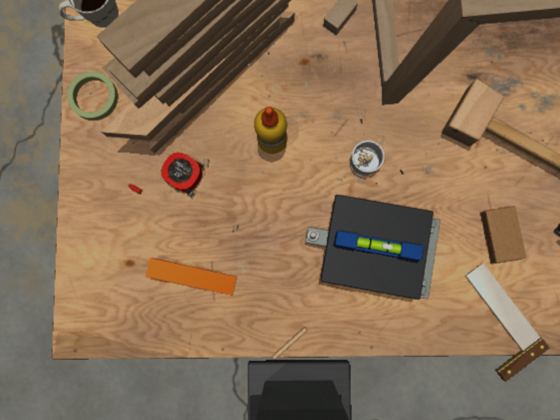

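View pics/sc0.png

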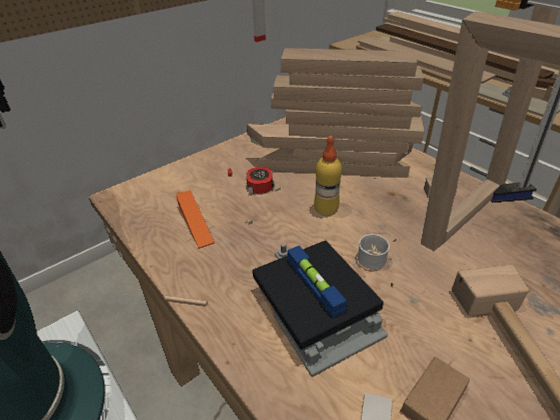

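The top view shows the orange wedge from (148,267) to (235,285), the foot screw at about (313,237), and the plate with its level centred near (378,246). I need closer crops to tell which wedge end is thin.

```bash
python3 - <<'E'
from h import *
a=manip.grab_frame("top");b=manip.grab_frame("scene")
r=lambda i,x0,y0,x1,y1,w,h:cv2.resize(i[y0:y1,x0:x1],(w,h),interpolation=cv2.INTER_CUBIC)
# three panels
p1=r(a,135,245,245,305,440*800//440//2+0,218)   # 400x218 scale 3.636
p2=r(b,165,180,225,255,400,500)                  # scale 6.667
p3=r(a,300,190,440,300,400,314)                  # scale 2.857
o=np.zeros((540,800,3),np.uint8);o[:218,:400]=p1;o[218:532,:400]=p3;o[:500,400:]=p2
cv2.imwrite("pics/crop1.png",o[:,:,::-1])
for n,p in dict(foot=(313,237,.06),wl=(148,267,.0),wr=(235,285,0),tape=(181,171,.03),glue=(270,118,.1),tin=(367,157,.04)).items():print(n,ray("top",*p))
E
```

```text
foot [ 0.54466653 -0.02101255  0.06      ]
wl [0.48916731 0.32813678 0.        ]
wr [0.44922614 0.14276498 0.        ]
tape [0.68979384 0.25373852 0.03      ]
glue [0.78075206 0.06235627 0.1       ]
tin [ 0.71204565 -0.13763874  0.04      ]
```

View pics/crop1.png

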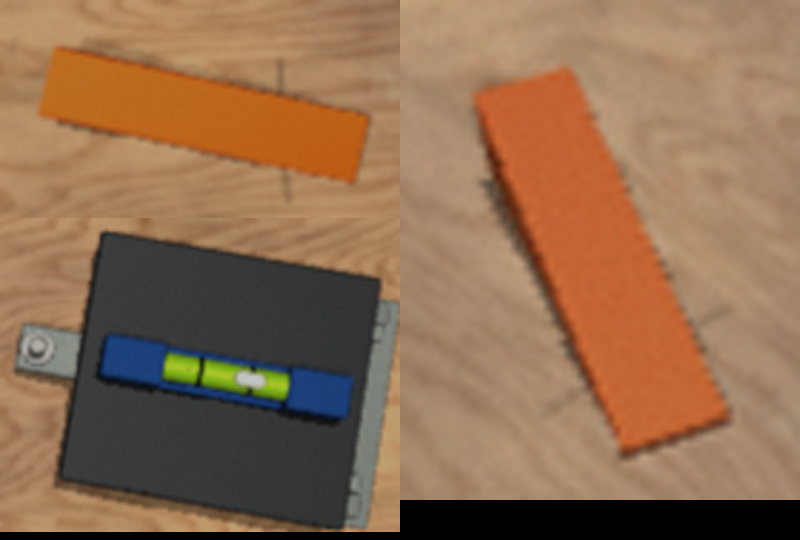

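The crop shows the wedge's side face tapering towards the near end in the scene view, so the thin end already points at the foot. Thin end corners in the top view are about (236.5,276.6) and (232.6,295), thick end corners (150,258) and (145.5,276.6). The foot screw is at (313.3,235.2), and the bubble sits at the pivot end.

```bash
python3 - <<'E'
from h import *
A=lambda p,z:ray("top",*p,z)[:2]
t1,t2=A((150.1,257.9),.04),A((145.5,276.6),.04);e1,e2=A((236.5,276.6),.004),A((232.6,295.05),.004)
print("thick",(t1+t2)/2,"thin",(e1+e2)/2,"len",np.linalg.norm((e1+e2-t1-t2)/2),np.linalg.norm(t1-t2),np.linalg.norm(e1-e2))
w=(e1+e2+t1+t2)/4;d=(e1+e2-t1-t2);print("wedge c",w,"ang",np.degrees(np.arctan2(d[1],d[0])))
k=2.857;C=lambda x,y:(300+x/k,190+(y-218)/k)
a,b,c,e=A(C(103,233),.062),A(C(380,280),.068),A(C(60,478),.062),A(C(343,527),.068)
m=(a+b+c+e)/4;f=(a+c)/2-(b+e)/2;f/=np.linalg.norm(f);g=(a-c+b-e);g/=np.linalg.norm(g)
print("plate c",m,"dir to foot",np.degrees(np.arctan2(f[1],f[0])),"side-90:",np.degrees(np.arctan2(g[1],g[0]))+90,np.linalg.norm((a+c-b-e)/2),np.linalg.norm((a+b-c-e)/2))
print("foot",m+.13*f)
for z in(.05,.065,.08):print(z,A(C(38,347),z))
print("lvl",A(C(105,358),.1),A(C(350,397),.105))
E
```

```text
thick [0.48800065 0.31792159] thin [0.44762202 0.14330569] len 0.17922373568725605 0.039102816168649294 0.039319268138579
wedge c [0.46781134 0.23061364] ang -103.02036287398943
plate c [ 0.52456182 -0.14897215] dir to foot 79.40406890500627 side-90: 78.99385230986118 0.19679337995814336 0.1750348288856462
foot [ 0.54846642 -0.02118885]
0.05 [ 0.54913443 -0.0221647 ]
0.065 [ 0.54802509 -0.02144676]
0.08 [ 0.54691575 -0.02072882]
lvl [ 0.53740479 -0.0650925 ] [ 0.50887406 -0.22842056]
```

```bash
python3 -m creep '{"slide":[[0,0,0],[0,0,0],[0,0,0],[0,0,0],[0,0,0],[0,0,0],[0,0,0]],"turn":[[0,0,1],[0,0,1],[0,0,1],[0,0,1],[0,0,1],[0,0,1],[0,0,1]]}' -1 && python3 -m creep '{"slide":[[0,0,0],[0,0,0],[0,0,0],[0,0,0],[0,0,0],[0,0,0],[0,0,0],[0,0,0]],"turn":[[0,0,1],[0,0,1],[0,0,1],[0,0,1],[0,0,1],[0,0,1],[0,0,1],[0,0,0.1]]}'
cat > go.py <<'E'
import sys
from h import *
s=manip.read_state();R=np.array(s["eef_rot"]);p=np.array(s["position"])
T=np.array([float(v) for v in sys.argv[1:4]]);a=float(sys.argv[4])  # target xyz, tool-x heading deg
h=np.degrees(np.arctan2(R[1,0],R[0,0]))
print("t",s["time_s"],"pos",p.round(4),"head",h.round(2),"tilt",R[:,2].round(4),"F",np.round(s["contact_force"],1),"w",round(s["width"],4))
print("slide units",(R.T@(T-p)/.06).round(3),"turn z units",round((h-a)/6,3),"q",np.round(s["q"],2))
E
python3 go.py .4854 .3066 .1 77
```

```text
time_s: 1.08
position: [0.1988, 0.5924, 0.2311]
eef_rot: [[-0.489, 0.872, -0.0], [0.872, 0.489, -0.0], [-0.0, -0.0, -1.0]]
contact_force: [-0.1, -0.7, -0.2]
width: 0.0849
grip_force: 0.0
time_s: 2.08
position: [0.1987, 0.5925, 0.2311]
eef_rot: [[0.227, 0.974, 0.0], [0.974, -0.227, -0.0], [-0.0, 0.0, -1.0]]
contact_force: [0.7, 0.8, 0.2]
width: 0.0856
grip_force: 0.0
t 2.075 pos [0.1987 0.5925 0.2311] head 76.86 tilt [ 1.e-04 -4.e-04 -1.e+00] F [0.7 0.8 0.2] w 0.0856
slide units [-3.552  5.736  2.187] turn z units -0.024 q [-1.5   0.43  0.28  1.62 -0.13  1.11 -1.42]
```

```bash
python3 -m creep '{"slide":[[-0.444,0.717,0.273],[-0.444,0.717,0.273],[-0.444,0.717,0.273],[-0.444,0.717,0.273],[-0.444,0.717,0.273],[-0.444,0.717,0.273],[-0.444,0.717,0.273],[-0.444,0.717,0.273],[0,0,0],[0,0,0]],"turn":[[0,0,0],[0,0,0],[0,0,0],[0,0,0],[0,0,0],[0,0,0],[0,0,0],[0,0,0],[0,0,0],[0,0,0]]}' >/dev/null; python3 go.py .4854 .3066 .008 77; python3 -c "
from h import *
snap('scene','sc1.png',(130,120,290,260),5)"
```

```text
t 3.325 pos [0.4852 0.307  0.1002] head 76.94 tilt [-4.e-04  1.e-04 -1.e+00] F [-0.2  0.1  0.3] w 0.0854
slide units [-0.005  0.005  1.536] turn z units -0.011 q [-0.89  0.51  0.35  1.86 -0.23  0.81 -0.65]
```

View pics/sc1.png

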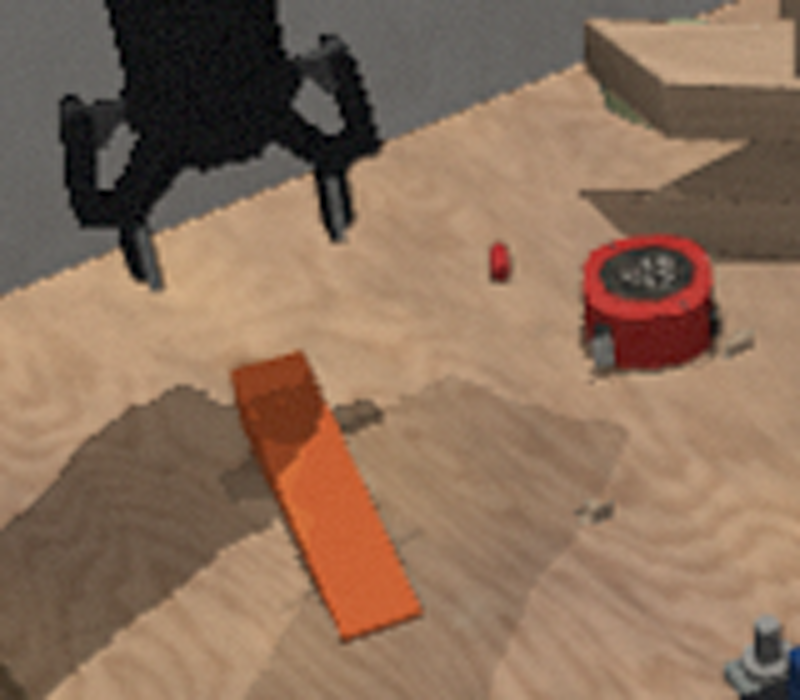

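The gripper hangs above the wedge's thick end and lines up with it. The thin end (345,640) faces the foot screw (770,640). Descending and gripping.

```bash
python3 -m creep '{"slide":[[0,0,0.4],[0,0,0.4],[0,0,0.4],[0,0,0.33],[0,0,0]],"turn":[[0,0,0],[0,0,0],[0,0,0],[0,0,0],[0,0,0]]}' -1 && python3 -m creep '{"slide":[[0,0,0],[0,0,0],[0,0,0],[0,0,0],[0,0,0],[0,0,0],[0,0,0],[0,0,0]],"turn":[[0,0,0],[0,0,0],[0,0,0],[0,0,0],[0,0,0],[0,0,0],[0,0,0],[0,0,0]]}' 1 50;  python3 go.py .4854 .3066 .008 77
```

```text
time_s: 4.0
position: [0.4846, 0.3068, 0.0075]
eef_rot: [[0.226, 0.974, -0.002], [0.974, -0.226, -0.001], [-0.001, -0.001, -1.0]]
contact_force: [-0.5, -0.7, 0.5]
width: 0.0854
grip_force: 0.0
time_s: 5.0
position: [0.4859, 0.307, 0.0094]
eef_rot: [[0.228, 0.974, 0.001], [0.974, -0.228, 0.001], [0.001, 0.001, -1.0]]
contact_force: [-2.3, -0.5, 9.5]
width: 0.0391
grip_force: 50.4
t 5.0 pos [0.4859 0.307  0.0094] head 76.85 tilt [ 9.e-04  9.e-04 -1.e+00] F [-2.3 -0.5  9.5] w 0.0391
slide units [-0.009 -0.007  0.023] turn z units -0.025 q [-0.84  0.65  0.29  1.89 -0.29  0.65 -0.6 ]
```

```bash
python3 -m creep '{"slide":[[0,0,-0.03],[0,0,0],[0,0,0],[0,0,0]],"turn":[[0,0,0],[0,0,-0.2],[0,0,-0.21],[0,0,0]]}' | grep -E 'force' ;  python3 go.py .583 .1632 .011 79.3
```

```text
contact_force: [-0.1, -0.1, -0.6]
grip_force: 50.3
t 5.5 pos [0.4855 0.3065 0.0102] head 79.33 tilt [-2.e-04 -1.e-04 -1.e+00] F [-0.1 -0.1 -0.6] w 0.039
slide units [-2.047  2.04  -0.014] turn z units 0.006 q [-0.84  0.65  0.28  1.89 -0.28  0.65 -0.57]
```

```bash
python3 -m creep '{"slide":[[-0.256,0.255,0],[-0.256,0.255,0],[-0.256,0.255,0],[-0.256,0.255,0],[-0.256,0.255,0],[-0.256,0.255,0],[-0.256,0.255,0],[-0.256,0.255,0],[0,0,0],[0,0,0]],"turn":[[0,0,0],[0,0,0],[0,0,0],[0,0,0],[0,0,0],[0,0,0],[0,0,0],[0,0,0],[0,0,0],[0,0,0]]}' | grep -E 'force' ;  python3 go.py .583 .1632 .011 79.3; python3 - <<'E'
from h import *
a=manip.grab_frame("top");b=manip.grab_frame("scene")
r=lambda i,x0,y0,x1,y1,k:cv2.resize(i[y0:y1,x0:x1],None,fx=k,fy=k,interpolation=cv2.INTER_CUBIC)
o=np.zeros((600,800,3),np.uint8)
o[:300,:800]=r(a,200,190,400,265,4);o[300:600,:480]=r(b,190,190,310,265,4)
cv2.imwrite("pics/c2.png",o[:,:,::-1])
E
```

```text
contact_force: [0.1, -0.3, -1.3]
grip_force: 50.4
t 6.75 pos [0.5828 0.1634 0.0102] head 79.32 tilt [-3.e-04  2.e-04 -1.e+00] F [ 0.1 -0.3 -1.3] w 0.0393
slide units [-0.003  0.003 -0.014] turn z units 0.003 q [-0.53  0.68  0.28  1.81 -0.28  0.69 -0.29]
```

View pics/c2.png

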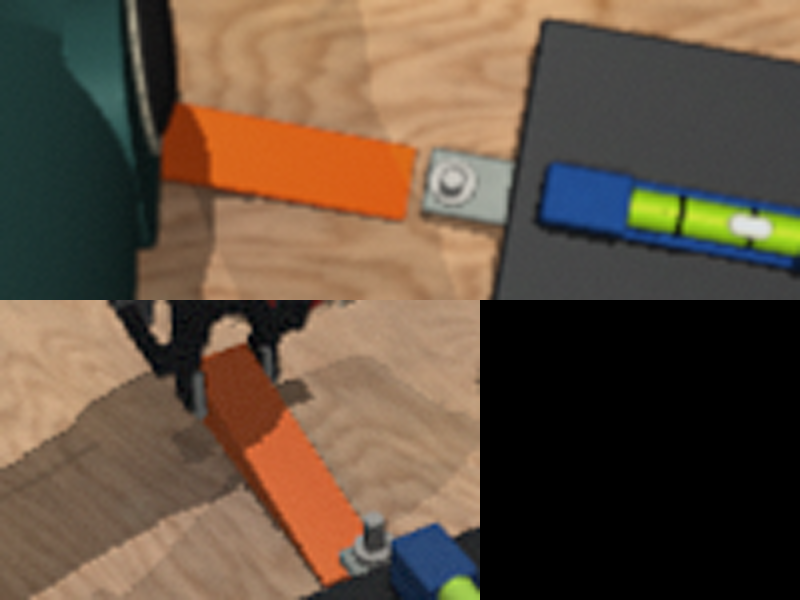

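The wedge's thin end, middle at (410,183) in the crop, points at the screw (453,181) from close by. I'll check the lateral offset next.

```bash
python3 - <<'E'
from h import *
e=ray("top",200+410/4,190+183/4,.004)[:2];a=np.radians(-100.7);p=np.array([np.cos(a),np.sin(a)]);n=np.array([-p[1],p[0]])
for z in(.06,.07,.08):
    d=ray("top",200+453/4,190+181/4,z)[:2]-e;print(z,"ahead",d@p,"left",d@n)
E
```

```text
0.06 ahead 0.02043916229789846 left 0.0004609883283271624
0.07 ahead 0.02010680202017431 left -0.0003525822530608305
0.08 ahead 0.019774441742450147 left -0.001166152834448826
```

```bash
cat > b.py <<'E'
from h import *
s=manip.read_state();F=np.array(s["contact_force"]);p=np.array(s["position"]);a=np.radians(-100.7);d=np.array([np.cos(a),np.sin(a),0])
im=manip.grab_frame("top");hs=cv2.cvtColor(im,cv2.COLOR_RGB2HSV)
m=((hs[...,1]<110)&(hs[...,2]>140));m[:236]=0;m[257:]=0;m[:,:358]=0;m[:,402:]=0
v,u=np.nonzero(m)
k=((hs[...,2]<70)&True)
print("t",s["time_s"],"adv mm",((p-np.array([.5828,.1634,0]))@d*1e3).round(1),"z",p[2].round(4),"push",(-F@d).round(1),"F",F.round(1),"n",len(u),"bub px",u.mean().round(2) if len(u) else None,"mm~",((379.3-u.mean())/8.2*16).round(1) if len(u) else None)
E
python3 b.py
python3 -m creep '{"slide":[[-0.05,0,0],[-0.05,0,0],[-0.05,0,0],[-0.05,0,0],[-0.05,0,0],[-0.05,0,0],[-0.05,0,0],[-0.05,0,0],[-0.05,0,0],[-0.05,0,0]],"turn":[[0,0,0],[0,0,0],[0,0,0],[0,0,0],[0,0,0],[0,0,0],[0,0,0],[0,0,0],[0,0,0],[0,0,0]]}' >/dev/null; python3 b.py
```

```text
t 6.85 adv mm -0.4 z 0.0102 push -0.0 F [-0.5  0.1 -0.6] n 56 bub px 387.2 mm~ -15.4
t 8.15 adv mm 30.4 z 0.0103 push -0.7 F [ 0.7 -0.9 -1. ] n 56 bub px 387.2 mm~ -15.4
```

```bash
python3 -m creep '{"slide":[[-0.033,0,0],[-0.033,0,0],[-0.033,0,0],[-0.033,0,0],[-0.033,0,0]],"turn":[[0,0,0],[0,0,0],[0,0,0],[0,0,0],[0,0,0]]}' >/dev/null; python3 b.py
```

```text
t 8.825 adv mm 40.2 z 0.0103 push -0.0 F [-0.1 -0.  -2.1] n 56 bub px 387.2 mm~ -15.4
```

```bash
python3 -m creep '{"slide":[[-0.033,0,0.01],[-0.033,0,0],[-0.033,0,0],[-0.033,0,0],[-0.033,0,0]],"turn":[[0,0,0],[0,0,0],[0,0,0],[0,0,0],[0,0,0]]}' >/dev/null; python3 b.py
```

```text
t 9.5 adv mm 47.4 z 0.01 push 13.0 F [ 2.7 12.7 -1.5] n 56 bub px 387.2 mm~ -15.4
```

```bash
python3 -m creep '{"slide":[[-0.033,0,0],[-0.033,0,0],[-0.033,0,0],[-0.033,0,0],[-0.033,0,0]],"turn":[[0,0,0],[0,0,0],[0,0,0],[0,0,0],[0,0,0]]}' >/dev/null; python3 b.py
```

```text
t 10.175 adv mm 57.3 z 0.01 push 12.8 F [ 2.1 12.6 -2.6] n 60 bub px 387.48 mm~ -16.0
```

```bash
python3 -m creep '{"slide":[[-0.025,0,0],[-0.025,0,0],[-0.025,0,0],[-0.025,0,0],[0,0,0],[0,0,0],[0,0,0],[0,0,0],[0,0,0]],"turn":[[0,0,0],[0,0,0],[0,0,0],[0,0,0],[0,0,0],[0,0,0],[0,0,0],[0,0,0],[0,0,0]]}' >/dev/null; python3 b.py
```

```text
t 11.35 adv mm 64.1 z 0.0098 push 9.5 F [ 1.9  9.3 -2.1] n 60 bub px 387.85 mm~ -16.7
```

```bash
python3 -m creep '{"slide":[[-0.025,0,0],[-0.025,0,0],[-0.025,0,0],[-0.025,0,0],[0,0,0],[0,0,0],[0,0,0],[0,0,0],[0,0,0]],"turn":[[0,0,0],[0,0,0],[0,0,0],[0,0,0],[0,0,0],[0,0,0],[0,0,0],[0,0,0],[0,0,0]]}' >/dev/null; python3 b.py
```

```text
t 12.525 adv mm 70.2 z 0.0098 push 8.6 F [ 1.5  8.5 -2.5] n 58 bub px 388.0 mm~ -17.0
```

```bash
python3 -m creep '{"slide":[[-0.025,0,0],[-0.025,0,0],[-0.025,0,0],[-0.025,0,0],[0,0,0],[0,0,0],[0,0,0],[0,0,0],[0,0,0]],"turn":[[0,0,0],[0,0,0],[0,0,0],[0,0,0],[0,0,0],[0,0,0],[0,0,0],[0,0,0],[0,0,0]]}' >/dev/null; python3 b.py
```

```text
t 13.7 adv mm 76.3 z 0.0097 push 9.1 F [ 1.7  8.9 -3.3] n 58 bub px 388.17 mm~ -17.3
```

```bash
python3 -m creep '{"slide":[[-0.025,0,0],[-0.025,0,0],[-0.025,0,0],[-0.025,0,0],[0,0,0],[0,0,0],[0,0,0],[0,0,0],[0,0,0]],"turn":[[0,0,0],[0,0,0],[0,0,0],[0,0,0],[0,0,0],[0,0,0],[0,0,0],[0,0,0],[0,0,0]]}' >/dev/null; python3 b.py
```

```text
t 14.875 adv mm 82.2 z 0.0097 push 9.3 F [ 2.   9.1 -4.1] n 61 bub px 388.33 mm~ -17.6
```

```bash
python3 -m creep '{"slide":[[-0.025,0,0],[-0.025,0,0],[-0.025,0,0],[-0.025,0,0],[0,0,0],[0,0,0],[0,0,0],[0,0,0],[0,0,0]],"turn":[[0,0,0],[0,0,0],[0,0,0],[0,0,0],[0,0,0],[0,0,0],[0,0,0],[0,0,0],[0,0,0]]}' >/dev/null; python3 b.py; python3 - <<'E'
from h import *
a=manip.grab_frame("top");b=manip.grab_frame("scene")
r=lambda i,x0,y0,x1,y1,k:cv2.resize(i[y0:y1,x0:x1],None,fx=k,fy=k,interpolation=cv2.INTER_CUBIC)
o=np.zeros((600,800,3),np.uint8)
o[:300,:800]=r(a,220,200,420,275,4);o[300:600,:800]=r(b,190,200,350,260,5)
cv2.imwrite("pics/c3.png",o[:,:,::-1])
E
```

```text
t 16.05 adv mm 88.4 z 0.0097 push 7.4 F [ 1.3  7.3 -4.5] n 60 bub px 386.67 mm~ -14.4
```

View pics/c3.png

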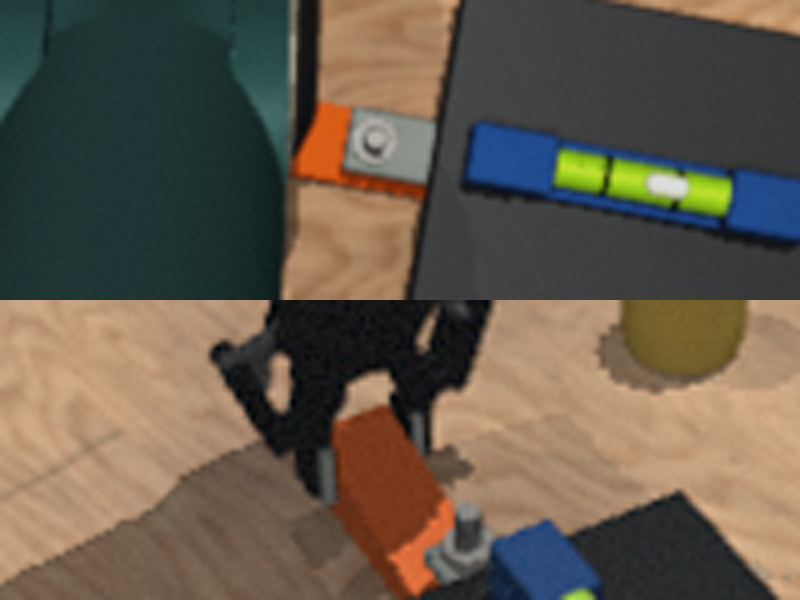

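The wedge lies square under the foot. The bubble (667,185) has begun moving; the rings are at (608,172) and (680,190), so the middle is at about u=381.0.

```bash
sed -i 's/379.3-u.mean())\/8.2\*16/381-u.mean())*1.94/' b.py; python3 -m creep '{"slide":[[-0.025,0,0],[-0.025,0,0],[-0.025,0,0],[-0.025,0,0],[0,0,0],[0,0,0],[0,0,0],[0,0,0],[0,0,0],[0,0,0]],"turn":[[0,0,0],[0,0,0],[0,0,0],[0,0,0],[0,0,0],[0,0,0],[0,0,0],[0,0,0],[0,0,0],[0,0,0]]}' >/dev/null; python3 -m creep '{"slide":[[0,0,0],[0,0,0],[0,0,0],[0,0,0]],"turn":[[0,0,0],[0,0,0],[0,0,0],[0,0,0]]}' >/dev/null; python3 b.py
```

```text
t 17.95 adv mm 94.6 z 0.0096 push 7.1 F [ 1.7  6.9 -4.8] n 60 bub px 382.48 mm~ -2.9
```

```bash
python3 -m creep '{"slide":[[-0.02,0,0],[-0.02,0,0],[0,0,0],[0,0,0],[0,0,0],[0,0,0],[0,0,0],[0,0,0],[0,0,0],[0,0,0]],"turn":[[0,0,0],[0,0,0],[0,0,0],[0,0,0],[0,0,0],[0,0,0],[0,0,0],[0,0,0],[0,0,0],[0,0,0]]}' >/dev/null; python3 -m creep '{"slide":[[0,0,0],[0,0,0],[0,0,0],[0,0,0],[0,0,0],[0,0,0]],"turn":[[0,0,0],[0,0,0],[0,0,0],[0,0,0],[0,0,0],[0,0,0]]}' >/dev/null; python3 b.py
python3 -m creep '{"slide":[[0,0,0],[0,0,0],[0,0,0],[0,0,0],[0,0,0],[0,0,0],[0,0,0],[0,0,0],[0,0,0],[0,0,0]],"turn":[[0,0,0],[0,0,0],[0,0,0],[0,0,0],[0,0,0],[0,0,0],[0,0,0],[0,0,0],[0,0,0],[0,0,0]]}' -1; python3 -m creep '{"slide":[[0,0,0],[0,0,0],[0,0,0],[0,0,0]],"turn":[[0,0,0],[0,0,0],[0,0,0],[0,0,0]]}' >/dev/null;python3 b.py
```

```text
t 20.0 adv mm 96.9 z 0.0096 push 9.3 F [ 1.4  9.2 -5.5] n 59 bub px 381.24 mm~ -0.5
time_s: 21.3
position: [0.5647, 0.0668, 0.0097]
eef_rot: [[0.185, 0.983, -0.0], [0.983, -0.185, -0.0], [-0.0, 0.0, -1.0]]
contact_force: [0.4, 0.8, 0.3]
width: 0.0852
grip_force: 0.0
t 21.8 adv mm 98.3 z 0.0097 push -0.5 F [-0.7 -0.4 -0. ] n 59 bub px 381.76 mm~ -1.5
```

Released; the bubble is still near the middle. I'll back the gripper straight away from the stand along tool +x, then raise it.

```bash
python3 -m creep '{"slide":[[0,0,-0.2],[0,0,-0.4],[0,0,-0.5],[0,0,-0.5],[0.3,0,-0.5],[0.6,0,-0.3],[0.6,0,0],[0,0,0],[0,0,0],[0,0,0]],"turn":[[0,0,0],[0,0,0],[0,0,0],[0,0,0],[0,0,0],[0,0,0],[0,0,0],[0,0,0],[0,0,0],[0,0,0]]}' >/dev/null; python3 b.py; python3 - <<'E'
from h import *
a=manip.grab_frame("top");b=manip.grab_frame("scene")
r=lambda i,x0,y0,x1,y1,k:cv2.resize(i[y0:y1,x0:x1],None,fx=k,fy=k,interpolation=cv2.INTER_CUBIC)
o=np.zeros((600,800,3),np.uint8)
o[:300,:800]=r(a,220,200,420,275,4);o[300:600,:800]=r(b,190,200,350,260,5)
cv2.imwrite("pics/c4.png",o[:,:,::-1])
E
```

```text
t 23.1 adv mm 9.4 z 0.1539 push -0.5 F [ 0.4 -0.6 -0.1] n 60 bub px 381.38 mm~ -0.7
```

View pics/c4.png

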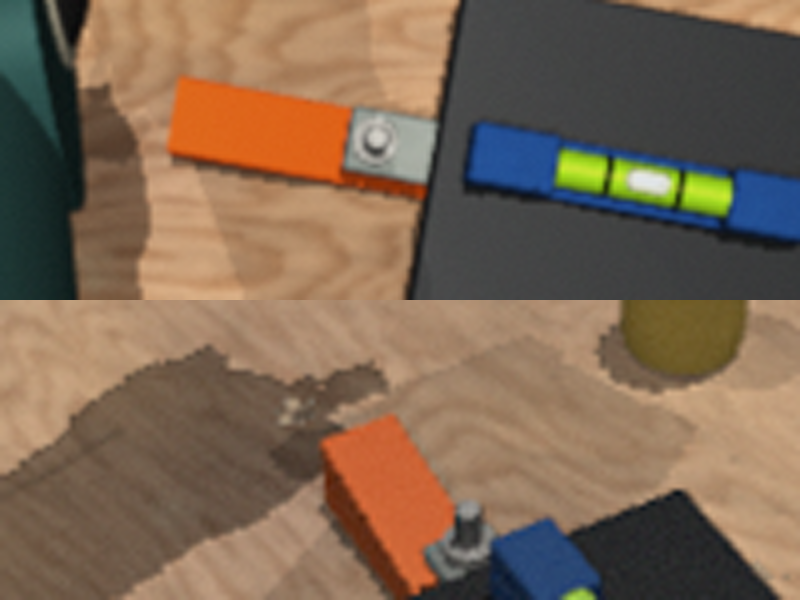

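The bubble (649,182) sits between the rings (610,172) and (683,190). The wedge lies flat under the foot, and the gripper is clear.

```bash
python3 -c "
from station import manip
print(manip.hand_in())"
```

```text
the job is handed in; nothing more can be done
None
```

The wedge is under the foot and let go, the bubble rests about 1 mm from the middle between the rings, the highest push I read was 13 N, and the job was handed in at about 23 s (no verdict was returned).

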